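# Draw the tabbed extruder die out of its covered box and present it

### The arm

A 6-joint arm with a two-finger parallel gripper is mounted at the origin on the work surface. World frame = base frame: x ahead of the robot, y to its left, z up, the work surface at z = 0. Lengths are in m, angles in rad, forces in N, time in s.
With the tool pointing down it reaches from about 0.275 to 0.75 m from the base axis. Payload 10.2 kg.
Tool frame: the origin (TCP) lies at the very end of the fingers, on their centre line; the grasp point (between the pads) lies 19 mm behind it (manip.tcp_to_grasp is the distance from the TCP to the grasp point, in m); z points along the fingers, y is the line along which they close (so a half turn about z gives the same grasp; the last joint's range is limited). The gripper opens to 88 mm and grips with 3 to 60 N. Pads are 18 mm wide; open, the fingers measure 123 mm over their backs; the gripper's body (75 mm by 187 mm) begins 45 mm behind the grasp point.
Start: joints at [1.024, 0.313, 1.498, -0, 1.331, -0.223], TCP at [0.167, 0.498, 0.239] pointing down, gripper open.
Joint ranges: [-2.94, 2.94], [-0.97, 2.17], [0.19, 2.56], [-1.23, 4.37], [0.02, 3.11], [-2.88, 2.88]. Speed limits (rad/s): [2.39, 2.39, 3.01, 3.14, 3.14, 3.14].

### API

Orientations are given as a unit quaternion [x, y, z, w].
In Python, from workcell import manip gives the robot as it stands.
- The arm moves only by the tool drive_tool, never from a script. Its arguments are lists of equal length, an entry for each row: "translation": the shift along the world's x, y, z each as a share of 250 mm, from -1 to 1, a list of three; "twist": the turn, a rotation vector about the world's x, y, z each as a share of 60 degrees, from -1 to 1, a list of three; "gripper": the gripper's target within -1 to 1 (fully open at 1, half-way at 0, shut at -1). In form: {"translation": [[x, y, z], ...], "twist": [[rx, ry, rz], ...], "gripper": [gripper, ...]}. A call has 1 to 10 rows; each row shifts and turns the commanded pose from where the row before left it; what a row does not reach is not made up. A row lasts 1/12 s, in which the tool goes at most 41.7 mm and 7.16 degrees, less where a joint would pass 70% of its speed; a pose out of reach is approached as far as the arm can. A call with a number of a shift or a turn outside -1 to 1 is refused whole. A call with a gripper value outside its range is refused whole. The fingers move at their own pace and stop on an object; "force" is the grip in N (left out, the last holds). Time passes only in rows, so rows that do not move let the fingers close. It gives the time, the measured TCP pose, the force, the opening and the grip force at its end, in the units of the state.
- manip.state(): the state, without advancing time (a new reading comes with each control period).
- manip.camera(name): name is "side" or "top" or "wrist"; returns the picture (384x512x3 uint8, red, green, blue); there is no depth.
- manip.camera_params(name): a dict with "fx", "fy", "cx", "cy" (pixels), "eye" and "attitude" of the camera in the world. Camera axes: x right, y up, looking along -z (the intrinsics and any distortion apply to the point x, -y, -z); pixel columns grow to the right and rows downward; lengths in m; the calibration is good to about 2 mm. A picture is of the moment at which its call begins: read the wrist's pose just before it. camera_params takes no time and is no camera call; for the wrist camera it gives the pose at the moment of the call.
- manip.finish_job(): hands the job in; it is judged then, once.
The state is a dict: "time": time; "q": joint angles; "joint_velocities": joint speeds; "joint_torque": joint torques, N m; "tcp_pos": TCP position; "ee_rot": TCP orientation; "ft_force": force on the tool from outside, world axes, zero at the start; "wrist_torque": the same for the moment, N m; "grip_width": finger opening in m; "gripper_force": force on a finger pad.
Only numpy, scipy, OpenCV 4.12 (cv2) and the standard library are available. Lean on these libraries where they do the work, as an engineer would, in place of code of your own. Each camera call takes 0.05 s, during which the arm holds its last target. There are 200 camera calls.

### The job

Swing the plywood flap of the die box up by its bar until it stands open, upright or a little past. Draw out the extruder die with the flat grip tab (not the one with the round knob, which stays in its slot) and hold it upright and still, centred over the round plaster bat and about ten centimetres above it, so that dry clay crumbs fall on the bat. Leave the flap open and everything else on the table where it is, and finish while still holding the die up there in the gripper.

Things in the scene. Friction and masses are not known exactly. Their poses are not given: they have to be found in the camera images.
- die_box: Plywood box fixed to the table, 140 mm (own x) by 200 mm (own y), 112 mm high, walls and floor 6 mm, under a hinged flap; origin at the centre of its underside. Hinge along y on its +x rim, which is the box's left side seen from the robot (within 25 degrees). Inside, slots at y = -36 and +36 mm, with guides 40 mm high, each hold one die on edge, its width along x, with 2 mm play per face
- flap (a joint): Angle of the plywood flap (146 x 204 mm, 8 mm thick, 180 g): 0 = shut, grows as its free edge swings up and over towards the hinge side, 1.57 = upright, stop at 1.9. The stiff hinge (0.2 N m of friction) keeps it where it is left. May start ajar, up to 0.2
- flap_hinge (a point): Point on the flap's hinge axis at the middle of the box's +x rim, 112 mm above the table; the axes are those of the box, the hinge axis is its y
- flap_bar (a point): Middle of the grip bar of the flap: a round steel bar 10 mm thick, 100 mm long, parallel to the hinge, standing on two end legs with its centre 46 mm above the flap's upper face, 24 mm from the free edge. With the flap shut it lies 122 mm to the -x side of flap_hinge and 55 mm above it (box axes); turns with the flap
- bar_die: The extruder die to draw out: aluminium plate 116 mm wide (own x), 10 mm thick (own y), 66 mm tall, with a square 32 mm opening; on its top edge a flat grip tab 56 mm wide (x), 10 mm thick (y), 34 mm tall. About 0.2 kg. Origin at the centre of its lower edge, z up. Stands in either slot on the box's inner floor, its top 6 mm below the box's rim
- bar_die_grip (a point): Middle of the bar_die's grip tab, 86 mm above its lower edge, 14 mm below the tab's top; the tab is 10 mm thick along the die's y
- knob_die: The other extruder die, to be left in its slot: same plate, but with a slit opening, and on its top edge a round upright knob 24 mm in diameter and 34 mm tall instead of the flat tab. Origin at the centre of its lower edge
- bat: Round white plaster bat, a disc 220 mm in diameter and 25 mm thick, fixed flat on the table on the robot's right; origin at the centre of its underside
- bowl: Bystander: terracotta bowl, 110 mm across, 50 mm high; origin at the centre of its underside
- mug: Bystander: white mug, 80 mm across, 90 mm high; origin at the centre of its underside
- glaze_jar: Bystander: lidded grey jar, 70 mm across, 90 mm high; origin at the centre of its underside
- rib: Bystander: round wooden throwing rib lying flat, 80 mm across, 8 mm thick; origin at the centre of its underside
- knife: Bystander: spatula with a wooden handle and a metal blade, 180 mm long, lying on the table; origin under its middle
- float: Bystander: wooden hand float, a 50 x 170 mm board with a block grip, 40 mm high; origin at the centre of its underside
Mind the look-alikes: they are no part of the job. Of the things that look like the bat, take the one that is farthest from the robot's base at the start.

How it is judged:
By the outcome, as a careful person would: the job done as asked, in the order asked, and still so for the second after the job is handed in, while the arm keeps its last pose, push and grip.
It also fails if it takes over 58 s, if anything falls off the work surface, if the arm or the gripper's body presses on something with over 40 N, if the wrist force passes 120 N, or if a joint passes its speed limit or range.

## Working session

There is one attempt and no reset: what is moved stays moved. The work goes in short steps, Python scripts to look and compute and a tool call to move; the robot and the scene stay as the last step left them, time stands still between calls to the robot, and variables do not carry over. Pictures are saved under pics/ and viewed, at most 10 in all, crops included, and the job is handed in when it is done.

Besides the shell and the picture viewer there is one more tool, called after ">>>" as name(argument=value, ...) on one line, values as JSON. drive_tool: Moves the arm, as the interface text tells. Its arguments: {"type":"object","properties":{"translation":{"type":"array","items":{"type":"array","items":{"type":"number"}}},"twist":{"type":"array","items":{"type":"array","items":{"type":"number"}}},"gripper":{"type":"array","items":{"type":"number"}},"force":{"type":"number"}},"required":["translation","twist","gripper"]}

```bash
mkdir -p pics; ls
cat > h.py <<'E'
import numpy as np, cv2
from workcell import manip
from scipy.spatial.transform import Rotation as R
def rot(a):
    a=np.array(a); return a if a.shape==(3,3) else R.from_quat(a).as_matrix()
def ray(p,u,v):
    d=np.array([(u-p['cx'])/p['fx'],-(v-p['cy'])/p['fy'],-1.]); return rot(p['attitude'])@d
def onz(p,u,v,z):
    d=ray(p,u,v); e=np.array(p['eye']); return e+d*(z-e[2])/d[2]
def proj(p,X):
    c=rot(p['attitude']).T@(np.array(X)-np.array(p['eye'])); return p['cx']+p['fx']*c[0]/-c[2], p['cy']+p['fy']*c[1]/c[2]
def tri(p1,a,p2,b):
    e1,e2=map(np.array,(p1['eye'],p2['eye']));d1,d2=ray(p1,*a),ray(p2,*b)
    s=np.linalg.lstsq(np.c_[d1,-d2],e2-e1,rcond=None)[0];A,B=e1+s[0]*d1,e2+s[1]*d2
    return (A+B)/2,np.linalg.norm(A-B)
def snap(n,f):
    im=manip.camera(n); cv2.imwrite('pics/'+f,im[:,:,::-1]); return im
E
python3 - <<'E'
from h import *
for n in('side','top'):
    p=manip.camera_params(n);print(n,p); snap(n,n+'0.png')
a=cv2.imread('pics/side0.png')
print(manip.state())
E
```

```text
pics
side {'fx': 439.5777678873403, 'fy': 439.5777678873403, 'cx': 261.96174778563517, 'cy': 187.9225421335132, 'eye': array([-0.24970258, -0.81696873,  0.86457121]), 'attitude': array([ 0.42472711, -0.18582808, -0.35835514,  0.81034339])}
top {'fx': 357.642246382145, 'fy': 357.642246382145, 'cx': 255.2751111565976, 'cy': 194.99727899403396, 'eye': array([ 0.35993798, -0.0702677 ,  1.06493796]), 'attitude': array([-0.05869094,  0.07542512,  0.71303909, -0.69458022])}
{'time': 0.1, 'q': array([ 1.02360103e+00,  3.13398038e-01,  1.49830819e+00, -4.06016421e-05,
        1.33098395e+00, -2.23394730e-01]), 'joint_velocities': array([ 1.10548485e-04, -1.79139770e-03, -1.49601991e-04, -1.80123783e-03,
        3.20514738e-05,  5.75264292e-04]), 'joint_torque': array([ 1.70794472e-03, -4.02809501e+01, -2.52645600e+01,  6.95434632e-02,
        3.42821656e-02, -3.11030783e-05]), 'tcp_pos': array([0.166952  , 0.49753609, 0.23823617]), 'ee_rot': array([ 1.61189137e-01,  9.86923381e-01, -5.15940128e-04, -1.87970439e-04]), 'ft_force': array([-0.60832142, -0.14526901,  0.06884028]), 'wrist_torque': array([0.00995091, 0.03578458, 0.03212454]), 'gripper_force': 0.0, 'grip_width': 0.08826671478458528}
```

View pics/top0.png

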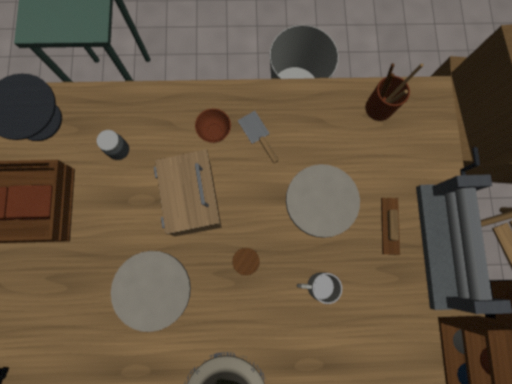

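View pics/side0.png

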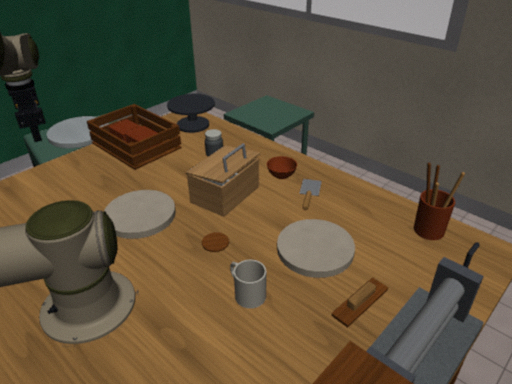

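The top view shows two disc look-alikes: (323,201), which is far and on the right, and (150,291), which is near and on the left. I choose (323,201). The box is at (187,192), its bar at (200,184) and its hinge on the image left (+y). I'll check this in a close crop.

Run:
```python
import cv2,numpy as np
t=cv2.imread('pics/top0.png');s=cv2.imread('pics/side0.png')
a=cv2.resize(t[140:245,140:240],(400,420),interpolation=3)
b=cv2.resize(s[135:220,180:275],(400,358),interpolation=3)
o=np.zeros((420,800,3),np.uint8);o[:,:400]=a;o[:358,400:]=b
cv2.imwrite('pics/c0.png',o)
from h import *
p=manip.camera_params('top')
hsv=cv2.cvtColor(t,cv2.COLOR_BGR2HSV)
m=((hsv[...,1]<70)&(hsv[...,2]>100)).astype(np.uint8)
for c in cv2.findContours(m,0,2)[0]:
    if cv2.contourArea(c)>2000:
        (u,v),(A,B),_=cv2.fitEllipse(c);print(u,v,A,B,onz(p,u,v,.025))
```

```text
149.74649047851562 290.9766845703125 76.66085052490234 81.3707046508789 [0.29321446 0.20528463 0.025     ]
322.8123474121094 200.27880859375 70.62210845947266 74.00544738769531 [ 0.53880132 -0.2976579   0.025     ]
281.4250793457031 37.192962646484375 90.78507995605469 367.8465270996094 [ 1.07841996 -0.19734108  0.025     ]
```

View pics/c0.png

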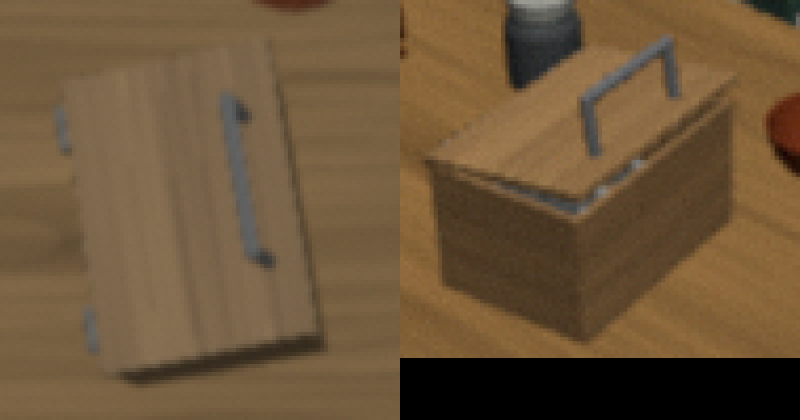

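The crop confirms the flap is slightly ajar, with hinge plates on its left edge. The bar runs (196.5,164)–(203,204) in the top view and (243.7,144.5)–(223.7,158.3) in the side view.

Run:
```python
from h import *
T=manip.camera_params('top');S=manip.camera_params('side')
A,e=tri(T,(196.5,163.8),S,(243.7,144.5));B,e2=tri(T,(203,204),S,(223.7,158.3))
print(A,e,B,e2,(A+B)/2,np.linalg.norm(A-B))
d=(A-B)[:2];print('bar yaw',np.degrees(np.arctan2(d[1],d[0])))
C,D=onz(T,156,160.5,.118),onz(T,166.2,233.7,.118)
print(C,D,(C+D)/2,np.linalg.norm(C-D));d=(C-D)[:2];print(np.degrees(np.arctan2(d[1],d[0])))
print(R.from_quat(manip.state()['ee_rot']).as_matrix())
p=manip.camera_params('wrist');print(p)
```

```text
[0.61422758 0.05350455 0.18235974] 0.0008281279689339848 [0.51006536 0.03645255 0.18449512] 0.0019430855163291925 [0.56214647 0.04497855 0.18342743] 0.10557034756721909
bar yaw 9.297202549418662
[0.64421193 0.17306361 0.118     ] [0.44384909 0.14163725 0.118     ] [0.54403051 0.15735043 0.118     ] 0.20281243329973775
8.914059593570988
[[-9.48036054e-01  3.18162462e-01 -5.37352730e-04]
 [ 3.18162850e-01  9.48035592e-01 -9.57789167e-04]
 [ 2.04696954e-04 -1.07898434e-03 -9.99999397e-01]]
{'fx': 308.5554098391325, 'fy': 308.5554098391325, 'cx': 254.0650694613817, 'cy': 194.37497529229785, 'eye': array([0.10056752, 0.51976738, 0.38420638]), 'attitude': array([-0.11086336, -0.07919885,  0.57862007,  0.8041366 ])}
```

>>> drive_tool(translation=[[0.105,-0.121,0.01],[0.105,-0.121,0.01],[0.105,-0.121,0],[0.105,-0.121,0],[0.105,-0.121,0],[0.105,-0.121,0],[0.105,-0.121,0],[0.105,-0.121,0],[0.105,-0.121,0],[0.105,-0.121,0]], twist=[[0,0,0.046],[0,0,0.046],[0,0,0.046],[0,0,0.046],[0,0,0.046],[0,0,0.046],[0,0,0.046],[0,0,0.046],[0,0,0.046],[0,0,0.046]], gripper=[0.1,0.1,0.1,0.1,0.1,0.1,0.1,0.1,0.1,0.1], force=20)

```text
time: 0.93
tcp_pos: [0.4304, 0.1934, 0.2436]
ee_rot: [-0.08, 0.997, 0.0, -0.0]
ft_force: [1.2, 0.6, -0.3]
grip_width: 0.048
gripper_force: 0.0
```

>>> drive_tool(translation=[[0.105,-0.121,0],[0.105,-0.121,0],[0.105,-0.121,0],[0.105,-0.121,0],[0.105,-0.121,0],[0,0,0],[0,0,0]], twist=[[0,0,0],[0,0,0],[0,0,0],[0,0,0],[0,0,0],[0,0,0],[0,0,0]], gripper=[0.1,0.1,0.1,0.1,0.1,0.1,0.1])

```text
time: 1.52
tcp_pos: [0.5612, 0.0426, 0.2427]
ee_rot: [-0.078, 0.997, 0.0, -0.001]
ft_force: [-0.4, 1.0, -0.8]
grip_width: 0.0487
gripper_force: 0.0
```

Run:
```python
from h import *
s=manip.state();print(s['tcp_pos'],R.from_quat(s['ee_rot']).as_matrix().round(3),s['q'],s['ft_force'],s['grip_width'])
p=manip.camera_params('wrist');snap('wrist','w1.png')
for k in [(.562,.045,.183),(.611,.053,.183),(.513,.037,.183)]:print(proj(p,k))
```

```text
[0.56123989 0.04261386 0.24272229] [[-0.988 -0.155 -0.002]
 [-0.155  0.988  0.   ]
 [ 0.002  0.001 -1.   ]] [-1.32380696e-01  3.94925946e-01  1.37227411e+00  8.84765850e-05
  1.37602711e+00 -1.85855656e+00] [-0.41677544  0.97815243 -0.80898079] 0.04872650468304365
(np.float64(256.9070734296883), np.float64(212.92128622027468))
(np.float64(257.15194464055855), np.float64(275.8449956288405))
(np.float64(256.6301746150729), np.float64(141.7675540828174))
```

View pics/w1.png

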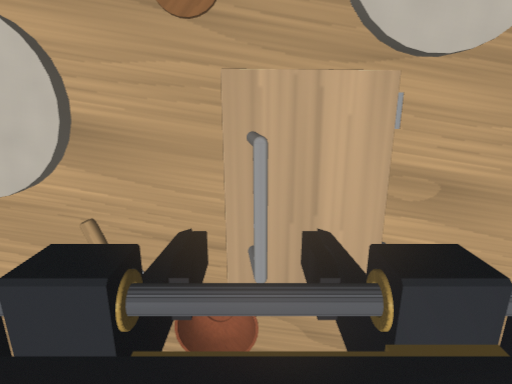

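The bar sits between the fingers at column 260, against a predicted 257. I'll descend and grip.

>>> drive_tool(translation=[[0,0.012,-0.1],[0,0,-0.1],[0,0,-0.1],[0,0,0],[0,0,0],[0,0,0],[0,0,0],[0,0,0],[0,0,0]], twist=[[0,0,0],[0,0,0],[0,0,0],[0,0,0],[0,0,0],[0,0,0],[0,0,0],[0,0,0],[0,0,0]], gripper=[0.1,0.1,0.1,0.1,-1,-1,-1,-1,-1], force=15)

```text
time: 2.32
tcp_pos: [0.5611, 0.047, 0.1697]
ee_rot: [-0.079, 0.997, -0.0, 0.001]
ft_force: [0.7, -0.8, 0.2]
grip_width: 0.0175
gripper_force: 0.0
```

Run:
```python
from h import *
bx=np.array([-.157,.9876])
H=np.array([.544,.157]);r=.1338
for f in [7.8,7.8]+list(np.arange(13,99,6)):
    a=np.radians(24.3+f);P=np.r_[H-bx*r*np.cos(a),.112+r*np.sin(a)]
    if f>7.8: print(f,P.round(3),((P-Q)/.25).round(3))
    Q=P
s=manip.state();print(s['tcp_pos'],s['grip_width'],s['gripper_force'],s['ft_force'])
```

```text
13 [0.561 0.052 0.193] [-0.004  0.027  0.04 ]
19 [0.559 0.061 0.204] [-0.006  0.036  0.043]
25 [0.558 0.071 0.213] [-0.006  0.04   0.039]
31 [0.556 0.082 0.222] [-0.007  0.044  0.034]
37 [0.554 0.094 0.229] [-0.007  0.047  0.029]
43 [0.552 0.106 0.235] [-0.008  0.05   0.024]
49 [0.55  0.119 0.24 ] [-0.008  0.052  0.019]
55 [0.548 0.132 0.243] [-0.009  0.054  0.013]
61 [0.546 0.146 0.245] [-0.009  0.055  0.008]
67 [0.544 0.16  0.246] [-0.009  0.055  0.002]
73 [0.541 0.174 0.245] [-0.009  0.055 -0.004]
79 [0.539 0.187 0.242] [-0.009  0.054 -0.01 ]
85 [0.537 0.201 0.238] [-0.008  0.053 -0.016]
91 [0.535 0.213 0.233] [-0.008  0.051 -0.021]
97 [0.533 0.226 0.226] [-0.008  0.049 -0.027]
[0.56109072 0.04702021 0.16970271] 0.01746750080017697 0.0 [ 0.6730905  -0.8006127   0.22541384]
```

Close fully, then begin the arc at about 6° per row.

>>> drive_tool(translation=[[0,0,0],[0,0,0],[0,0,0]], twist=[[0,0,0],[0,0,0],[0,0,0]], gripper=[-1,-1,-1])

```text
time: 2.57
tcp_pos: [0.561, 0.0468, 0.169]
ee_rot: [-0.079, 0.997, -0.0, 0.0]
ft_force: [0.2, 0.2, 1.4]
grip_width: 0.0092
gripper_force: 15.0
```

>>> drive_tool(translation=[[-0.004,0.027,0.04],[-0.006,0.036,0.043],[-0.006,0.04,0.039],[-0.007,0.044,0.034]], twist=[[0,0,0],[0,0,0],[0,0,0],[0,0,0]], gripper=[-1,-1,-1,-1])

```text
time: 2.9
tcp_pos: [0.5554, 0.082, 0.2094]
ee_rot: [-0.078, 0.997, -0.002, 0.001]
ft_force: [-3.4, -10.9, 9.7]
grip_width: 0.0093
gripper_force: 15.0
```

>>> drive_tool(translation=[[-0.007,0.047,0.031],[-0.008,0.05,0.025],[-0.008,0.052,0.02],[-0.009,0.054,0.014],[-0.009,0.055,0.008]], twist=[[0,0,0],[0,0,0],[0,0,0],[0,0,0],[0,0,0]], gripper=[-1,-1,-1,-1,-1])

```text
time: 3.32
tcp_pos: [0.5452, 0.1482, 0.2336]
ee_rot: [-0.079, 0.997, -0.001, 0.001]
ft_force: [2.0, -2.1, 1.9]
grip_width: 0.0092
gripper_force: 15.0
```

>>> drive_tool(translation=[[-0.009,0.055,0.002],[-0.009,0.055,-0.004],[-0.009,0.054,-0.01],[-0.008,0.053,-0.016],[-0.008,0.051,-0.021],[-0.006,0.037,-0.02],[0,0,0],[0,0,0]], twist=[[0,0,0],[0,0,0],[0,0,0],[0,0,0],[0,0,0],[0,0,0],[0,0,0],[0,0,0]], gripper=[-1,-1,-1,-1,-1,-1,-1,-1])

```text
time: 3.98
tcp_pos: [0.5324, 0.2259, 0.2144]
ee_rot: [-0.079, 0.997, 0.001, 0.0]
ft_force: [1.7, 4.8, 3.1]
grip_width: 0.0095
gripper_force: 15.0
```

Run:
```python
from h import *
snap('side','s2.png');snap('top','t2.png')
t=cv2.imread('pics/top0.png')
a=cv2.resize(cv2.imread('pics/side0.png')[0:1,0:1],(1,1))
s=cv2.imread('pics/s2.png')[90:240,140:320];t=cv2.imread('pics/t2.png')[120:270,100:280]
cv2.imwrite('pics/c2.png',np.hstack([cv2.resize(s,(400,333)),cv2.resize(t,(400,333))]))
print(manip.state()['tcp_pos'])
```

```text
[0.53253015 0.22514183 0.21481296]
```

View pics/c2.png

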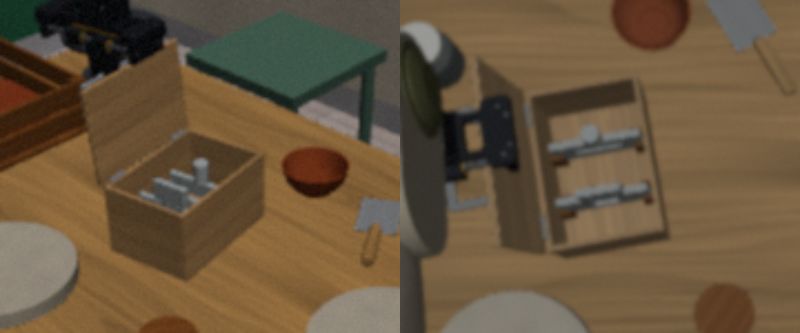

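The flap stands open a little past upright. The box holds the tab die on the robot's side (crop 603,197, near the robot) and the knob die on the far side. I'll release slightly and lift clear.

>>> drive_tool(translation=[[0,0,0],[0,0,0],[0,0,0],[0,0,0.05],[0,0,0.12],[0,0,0.16],[0,0,0.16],[0,0,0]], twist=[[0,0,0],[0,0,0],[0,0,0],[0,0,0],[0,0,0],[0,0,0],[0,0,0],[0,0,0]], gripper=[-0.45,-0.45,-0.45,-0.45,-0.45,-0.45,-0.45,-0.45])

```text
time: 4.75
tcp_pos: [0.5337, 0.2244, 0.3451]
ee_rot: [-0.079, 0.997, 0.001, 0.006]
ft_force: [-1.3, 0.1, -0.0]
grip_width: 0.0242
gripper_force: 0.0
```

>>> drive_tool(translation=[[-0.008,-0.08,0],[-0.008,-0.08,0],[-0.008,-0.08,0],[-0.008,-0.08,0],[-0.008,-0.08,0],[-0.008,-0.08,0],[-0.008,-0.088,0],[0,0,0],[0,0,0],[0,0,0]], twist=[[0,0,-0.115],[0,0,-0.115],[0,0,-0.115],[0,0,-0.115],[0,0,-0.115],[0,0,-0.115],[0,0,-0.115],[0,0,-0.115],[0,0,-0.115],[0,0,-0.115]], gripper=[0,0,0,0,0,0,0,0,0,0])

```text
time: 5.58
tcp_pos: [0.5183, 0.0818, 0.337]
ee_rot: [0.503, 0.864, -0.0, -0.0]
ft_force: [-0.2, 0.1, -0.1]
grip_width: 0.0442
gripper_force: 0.0
```

>>> drive_tool(translation=[[0,0,0],[0,0,0],[0,0,0],[0,0,-0.1],[0,0,-0.1],[0,0,-0.1],[0,0,0],[0,0,0]], twist=[[0,0,-0.115],[0,0,-0.115],[0,0,-0.115],[0,0,0],[0,0,0],[0,0,0],[0,0,0],[0,0,0]], gripper=[0,0,0,0,0,0,0,0])

```text
time: 6.25
tcp_pos: [0.5182, 0.0823, 0.2622]
ee_rot: [0.647, 0.762, -0.001, -0.001]
ft_force: [-0.8, -0.8, 0.8]
grip_width: 0.0441
gripper_force: 0.0
```

Run:
```python
from h import *
s=manip.state();print(s['tcp_pos'],R.from_quat(s['ee_rot']).as_matrix().round(3),s['q'],s['ft_force'],s['grip_width'])
p=manip.camera_params('wrist');im=cv2.imread('pics/w1.png');snap('wrist','w3.png');im=cv2.imread('pics/w3.png')
C=np.array([.555,.088]);bx=np.array([-.157,.9876]);by=np.array([-.9876,-.157])
for a in(-.028,.028):
  for t in (-.005,.005):print(proj(p,np.r_[C+by*(.036+t)+bx*a,.106]))
```

```text
[0.51817539 0.08227807 0.26219947] [[-0.162  0.987 -0.002]
 [ 0.987  0.162 -0.   ]
 [ 0.    -0.002 -1.   ]] [-6.59644968e-02  2.97048223e-01  1.45731982e+00 -1.82436937e-04
  1.38941401e+00 -2.28787214e-01] [-0.84152735 -0.79130989  0.82268394] 0.044091323766057795
(np.float64(260.900135315868), np.float64(206.58479546031384))
(np.float64(251.17447769604377), np.float64(206.52956175224142))
(np.float64(261.5570499458557), np.float64(152.1248575213927))
(np.float64(251.34602484770383), np.float64(152.06655386094633))
```

View pics/w3.png

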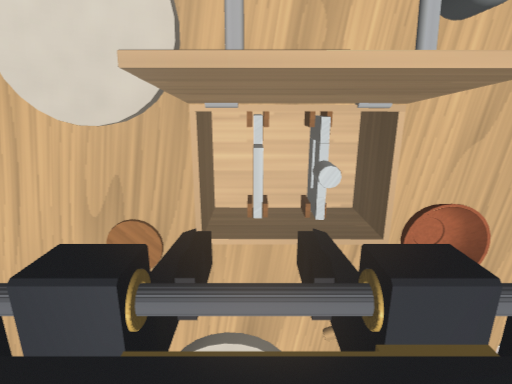

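The wrist view shows the tab at columns 253–263, rows about 147–210, and the knob die on the right at column 325. I'll check the clearance between arm and flap from the side before going down.

>>> drive_tool(translation=[[0.014,-0.024,-0.1],[0,0,-0.1],[0,0,-0.06],[0,0,0]], twist=[[0,0,0],[0,0,0],[0,0,0],[0,0,0]], gripper=[-0.1,-0.1,-0.1,-0.1])

```text
time: 6.63
tcp_pos: [0.5216, 0.0763, 0.1963]
ee_rot: [0.647, 0.762, -0.001, -0.001]
ft_force: [0.3, -0.2, -0.3]
grip_width: 0.04
gripper_force: 0.0
```

Run:
```python
from h import *
s=manip.state();print(s['tcp_pos'],s['ft_force'],s['grip_width'])
snap('side','s4.png');snap('wrist','w4.png')
a=cv2.imread('pics/s4.png')[0:240,60:380];b=cv2.imread('pics/w4.png')
cv2.imwrite('pics/c4.png',np.hstack([cv2.resize(a,(400,300)),cv2.resize(b,(400,300))]))
```

```text
[0.52157308 0.0763317  0.19630958] [ 0.2700554  -0.16269909 -0.31140918] 0.03996365898032787
```

View pics/c4.png

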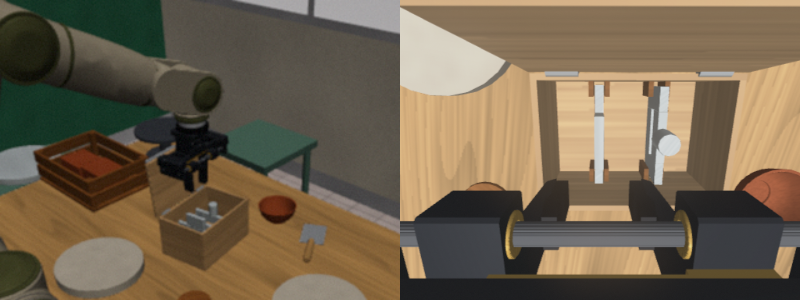

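The wrist is well above the flap, and the tab (crop column 599) is centred between the fingertips (about 600). I'll descend.

>>> drive_tool(translation=[[0,0,-0.09],[0,0,-0.09],[0,0,-0.08],[0,0,-0.08],[0,0,-0.08],[0,0,-0.07],[0,0,0],[0,0,0]], twist=[[0,0,0],[0,0,0],[0,0,0],[0,0,0],[0,0,0],[0,0,0],[0,0,0],[0,0,0]], gripper=[-0.1,-0.1,-0.1,-0.1,-0.1,-0.1,-0.1,-0.1])

```text
time: 7.4
tcp_pos: [0.523, 0.0764, 0.0764]
ee_rot: [0.647, 0.762, 0.0, 0.001]
ft_force: [-0.4, -0.6, 0.1]
grip_width: 0.0395
gripper_force: 0.0
```

>>> drive_tool(translation=[[0,0,0],[0,0,0],[0,0,0],[0,0,0],[0,0,0],[0,0,0],[0,0,0],[0,0,0]], twist=[[0,0,0],[0,0,0],[0,0,0],[0,0,0],[0,0,0],[0,0,0],[0,0,0],[0,0,0]], gripper=[-1,-1,-1,-1,-1,-1,-1,-1], force=40)

```text
time: 8.07
tcp_pos: [0.5225, 0.0764, 0.0755]
ee_rot: [0.647, 0.762, 0.0, 0.0]
ft_force: [-0.0, 0.8, 5.6]
grip_width: 0.0093
gripper_force: 40.0
```

>>> drive_tool(translation=[[0,0,0.03],[0,0,0.06],[0,0,0.08],[0,0,0.08],[0,0,0.08],[0,0,0.08],[0,0,0.08],[0,0,0.08],[0,0,0.05],[0,0,0]], twist=[[0,0,0],[0,0,0],[0,0,0],[0,0,0],[0,0,0],[0,0,0],[0,0,0],[0,0,0],[0,0,0],[0,0,0]], gripper=[-1,-1,-1,-1,-1,-1,-1,-1,-1,-1])

```text
time: 8.9
tcp_pos: [0.5227, 0.0764, 0.2324]
ee_rot: [0.647, 0.762, 0.001, 0.002]
ft_force: [0.7, 0.2, -2.9]
grip_width: 0.0096
gripper_force: 40.0
```

Run:
```python
from h import *
s=manip.state();print(s['tcp_pos'],s['ft_force'],s['grip_width'],s['wrist_torque'])
snap('side','s5.png');snap('wrist','w5.png')
a=cv2.imread('pics/s5.png')[80:230,140:340];b=cv2.imread('pics/w5.png')
cv2.imwrite('pics/c5.png',np.hstack([cv2.resize(a,(400,300)),cv2.resize(b,(400,300))]))
```

```text
[0.52265792 0.07644614 0.23244628] [ 0.68710735  0.24671105 -2.89617905] 0.0096451762607269 [-0.10722535 -0.00463454  0.00131127]
```

View pics/c5.png

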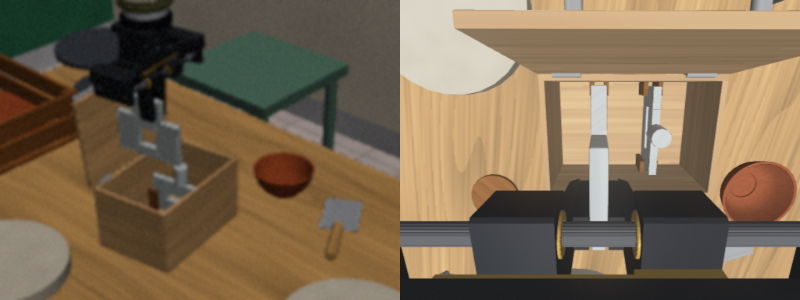

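>>> drive_tool(translation=[[0.006,-0.05,0],[0.006,-0.1,0],[0.006,-0.13,0],[0.006,-0.13,0],[0.006,-0.13,0],[0.006,-0.13,0],[0.006,-0.13,0],[0.006,-0.13,0],[0.006,-0.13,0],[0.006,-0.13,0]], twist=[[0,0,0],[0,0,0],[0,0,0],[0,0,0],[0,0,0],[0,0,0],[0,0,0],[0,0,0],[0,0,0],[0,0,0]], gripper=[-1,-1,-1,-1,-1,-1,-1,-1,-1,-1])

```text
time: 9.83
tcp_pos: [0.5361, -0.2234, 0.2286]
ee_rot: [0.647, 0.762, -0.0, -0.001]
ft_force: [-0.3, 0.3, -2.4]
grip_width: 0.0097
gripper_force: 40.0
```

>>> drive_tool(translation=[[0.006,-0.12,0],[0.006,-0.1,-0.03],[0,-0.07,-0.04],[0,-0.04,-0.04],[0,0,-0.04],[0,0,0],[0,0,0],[0,0,0],[0,0,0],[0,0,0]], twist=[[0,0,0],[0,0,0],[0,0,0],[0,0,0],[0,0,0],[0,0,0],[0,0,0],[0,0,0],[0,0,0],[0,0,0]], gripper=[-1,-1,-1,-1,-1,-1,-1,-1,-1,-1])

```text
time: 10.67
tcp_pos: [0.5404, -0.303, 0.1932]
ee_rot: [0.647, 0.763, 0.0, 0.001]
ft_force: [-0.3, -0.1, -1.5]
grip_width: 0.0099
gripper_force: 40.0
```

Run:
```python
from h import *
s=manip.state();print(s['tcp_pos'],s['ft_force'],s['grip_width'],s['wrist_torque'])
snap('side','s6.png');snap('top','t6.png')
a=cv2.imread('pics/s6.png')[130:290,240:400];b=cv2.imread('pics/t6.png')
p=manip.camera_params('side')
c=np.r_[s['tcp_pos'][:2],0];d=np.array([-.157,.9876,0])
o=np.r_[-.001,.006,0]
for x in(-.058,.058):
  for z in(.125,.191):print(proj(p,c+o+d*x+[0,0,z]), 'crop',(np.array(proj(p,c+o+d*x+[0,0,z]))-[240,130])*3.125)
cv2.imwrite('pics/c6.png',np.hstack([cv2.resize(a,(500,500)),cv2.resize(b[120:370],(300,146*1)) if 0 else cv2.copyMakeBorder(cv2.resize(b,(300,225)),0,275,0,0,0)]))
```

```text
[ 0.54038019 -0.30301206  0.19321833] [-0.26398927 -0.12130996 -1.49432923] 0.009904788255875431 [-0.07768121  0.01234375  0.02385922]
(np.float64(337.1374729571337), np.float64(223.14105754057346)) crop [303.55460299 291.06580481]
(np.float64(339.57012489607234), np.float64(203.1197313806356)) crop [311.1566403  228.49916056]
(np.float64(298.81159853168435), np.float64(208.54882525098253)) crop [183.78624541 245.46507891]
(np.float64(299.9100876794323), np.float64(188.95530289892943)) crop [187.219024   184.23532156]
```

View pics/c6.png

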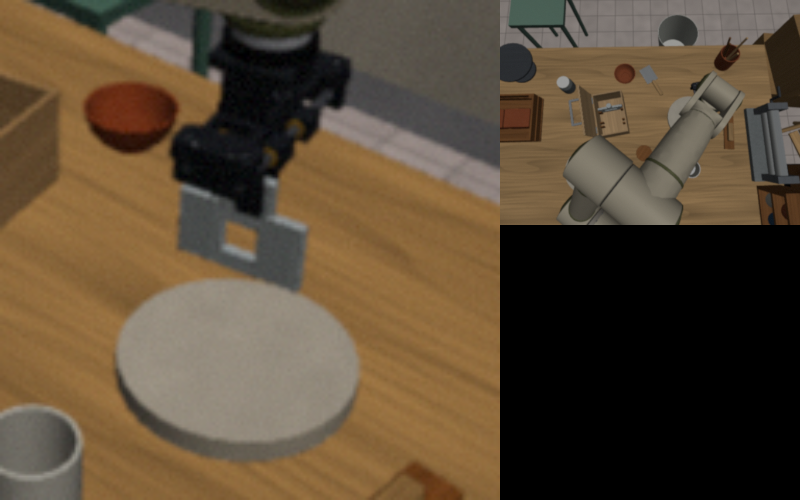

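The die hangs over the bat. Its plate corners in the crop, (180,248), (302,290), (306,226) and (183,186), are within about 5 px (some 3 mm) of those predicted for an upright, centred die at the right height. The flap is still open and everything else is in place.

```bash
python3 -c "
from workcell import manip
print(abs(manip.state()['joint_velocities']).max(), manip.finish_job())"
```

```text
the job is handed in; nothing more can be done
0.00479428395455858 None
```

The job is handed in: the flap stands open a little past upright, and the gripper holds the tab die upright and still, centred over the far bat about 10 cm up, with the knob die still in its slot.

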